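# Put the cut tubes away in the ribbed drawer and bolt it

### The arm

A 6-joint arm with a two-finger parallel gripper is mounted at the origin on the work surface. World frame = base frame: x ahead of the robot, y to its left, z up, the work surface at z = 0. Lengths are in m, angles in degrees, forces in N, time in s.
With the tool pointing down it reaches from about 0.25 to 0.85 m from the base axis. Payload 12.5 kg.
Tool frame: the origin (TCP) lies on the centre line of the jaws, within the pads' length; the fingertips stand 25 mm ahead of it and the grasp point (between the pads) lies 6 mm ahead of it (bot.nose_length is the distance from the TCP to the fingertips, in m); z points along the fingers, y is the line along which they close (so a half turn about z gives the same grasp; the last joint's range is limited). The gripper opens to 93 mm and grips with 3 to 60 N. Pads are 15 mm wide; open, the fingers measure 128 mm over their backs; the gripper's body (75 mm by 188 mm) begins 65 mm behind the grasp point.
Start: joints at [-70.737, 20.094, 94.641, -0, 65.266, -4.847], TCP at [0.225, -0.502, 0.244] pointing down, gripper open.
Joint ranges: [-157.81, 157.81], [-45, 120.19], [0.68, 151.7], [-89.99, 269.99], [4.06, 180], [-164.3, 164.3]. Speed limits (degrees/s): [127.2, 127.2, 159.86, 180, 180, 180].

### API

Orientations are given as [roll, pitch, yaw] about the fixed x, y, z axes, in that order (R = Rz(yaw) Ry(pitch) Rx(roll)).
In Python, from plant import bot, imaging gives the robot as it stands. The module is installed in compiled form; this text tells all that it offers.
- The arm moves only by the shell command python3 -m inch 'ROWS' [OPENING]. ROWS is a JSON object of lists of equal length, an entry for each row: "delta_pos": the shift along the tool's x, y, z in mm, a list of three; "roll": the turn about the tool's z in degrees. In form: {"delta_pos": [[dx, dy, dz], ...], "roll": [roll, ...]}. A call has 1 to 5 rows; each row shifts and turns the commanded pose from where the row before left it, along the tool's axes as they then stand; what a row does not reach is not made up. A row lasts 1/8 s, in which the tool goes at most 62.5 mm and 10.7 degrees, less where a joint would pass 70% of its speed; a pose out of reach is approached as far as the arm can. A call is refused whole if a number of a shift passes 62.5 or a number of a turn 10.7, either way. A call with a gripper value outside its range is refused whole. OPENING is the finger opening in mm, from 0 to 93, set as the call begins (- or left out, the last holds). The fingers move at their own pace and stop on an object; the grip force is fixed at half the most. Time passes only in rows, so rows that do not move let the fingers close. It gives the time, the measured TCP pose, the force, the opening and the grip force at its end, in the units of the state.
- bot.get_obs(): the state, without advancing time (a new reading comes with each control period).
- imaging.read_camera(name): name is "scene" or "top" or "wrist"; returns (picture, depth): 384x512x3 uint8, red, green, blue; 384x512 float32, m along the optical axis (not along the pixel's ray), 0 where there is no reading.
- imaging.get_calibration(name): a dict with "fx", "fy", "cx", "cy" (pixels), "R" (3x3) and "t" (3): a world point X has camera coordinates R X + t. Camera axes: x right, y down, z forward; pixel columns grow to the right and rows downward; lengths in m; the calibration is good to about 2 mm. A picture is of the moment at which its call begins: read the wrist's pose just before it. get_calibration takes no time and is no camera call; for the wrist camera it gives the pose at the moment of the call.
- bot.finish_job(): hands the job in; it is judged then, once.
The state is a dict: "clock": time; "joint_positions": joint angles; "qd": joint speeds; "joint_torque": joint torques, N m; "eef_pos": TCP position; "tool_rot": TCP orientation; "ft_force": force on the tool from outside, world axes, zero at the start; "moment": the same for the moment, N m; "gripper_width": finger opening in m; "finger_force": force on a finger pad.
Only numpy, scipy, OpenCV 4.12 (cv2) and the standard library are available. Lean on these libraries where they do the work, as an engineer would, in place of code of your own. Each camera call takes 0.05 s, during which the arm holds its last target. There are 200 camera calls.

### The job

Put away every piece of round tube that lies on the two cooling racks: draw back the bolt, pull the drawer out, set each tube down gently (not dropped) along the ribs so that it lies still in a dip between two ribs, then push the drawer fully shut without rolling the tubes out of their dips, and only then shoot the bolt again, all the way into its keeper. Leave the square offcut and the tools on the bench where they are.

Things in the scene. Friction and masses are not known exactly. Their poses are not given: they have to be found in the camera images.
- tube1_mid (a point): one of up to five alike pieces of round bright steel tube (some may be absent), 34 mm outside diameter, 90 mm long, about 0.2 kg, lying (axis 27 mm over the bench) between two bars of one of the two low cooling racks left and right on the bench (8 mm round bars 24 mm apart, their tops 14 mm over the bench); it rolls freely on the flat bench; this point is its centre, on its axis; its x axis runs along the tube (either way round)
- tube2_mid (a point): one of up to five alike pieces of round bright steel tube (some may be absent), 34 mm outside diameter, 90 mm long, about 0.2 kg, lying (axis 27 mm over the bench) between two bars of one of the two low cooling racks left and right on the bench (8 mm round bars 24 mm apart, their tops 14 mm over the bench); it rolls freely on the flat bench; this point is its centre, on its axis; its x axis runs along the tube (either way round)
- tube3_mid (a point): one of up to five alike pieces of round bright steel tube (some may be absent), 34 mm outside diameter, 90 mm long, about 0.2 kg, lying (axis 27 mm over the bench) between two bars of one of the two low cooling racks left and right on the bench (8 mm round bars 24 mm apart, their tops 14 mm over the bench); it rolls freely on the flat bench; this point is its centre, on its axis; its x axis runs along the tube (either way round)
- tube4_mid (a point): one of up to five alike pieces of round bright steel tube (some may be absent), 34 mm outside diameter, 90 mm long, about 0.2 kg, lying (axis 27 mm over the bench) between two bars of one of the two low cooling racks left and right on the bench (8 mm round bars 24 mm apart, their tops 14 mm over the bench); it rolls freely on the flat bench; this point is its centre, on its axis; its x axis runs along the tube (either way round)
- tube5_mid (a point): one of up to five alike pieces of round bright steel tube (some may be absent), 34 mm outside diameter, 90 mm long, about 0.2 kg, lying (axis 27 mm over the bench) between two bars of one of the two low cooling racks left and right on the bench (8 mm round bars 24 mm apart, their tops 14 mm over the bench); it rolls freely on the flat bench; this point is its centre, on its axis; its x axis runs along the tube (either way round)
- tube1: the same tube as tube1_mid, origin at its centre
- tube2: the same tube as tube2_mid, origin at its centre
- tube3: the same tube as tube3_mid, origin at its centre
- tube4: the same tube as tube4_mid, origin at its centre
- tube5: the same tube as tube5_mid, origin at its centre
- bed (a point): front end of the ribbed bed: on the inner face of the drawer's front panel, middle of its width, at the height of the ribs' axes (20 mm over the bench); moves with the drawer. x points into the case (the way it shuts), y left along the ribs. Seven round ribs, 8 mm thick, 234 mm long, along y, at x = 30, 60 .. 210 mm. A tube laid along y over a gap (x = 45, 75 .. 195 mm) settles in the dip, its axis 14.7 mm above this point
- panel_top (a point): middle of the top edge of the drawer's 14 mm thick front panel, 64 mm over the bench; axes as bed. Inside, measured from bed: x 0 to 235 mm, y -117 to 117 mm, walls 25 mm above it. To roll over a rib a tube must climb 6 mm. Tubes in neighbouring gaps would touch: leave a gap free between them; two tubes fit end to end along one gap (say at y = -56 and 56 mm)
- drawer (a joint): travel of the drawer, m: 0 shut (panel flush with the front of the case), 0.24 drawn right out towards the robot; starts shut. It runs freely (about 2 N), stays where it is left and has no catch but the bolt. The case, fixed to the bench, is 324 mm wide, 72 mm high, 270 mm deep; its front face lies at x = travel - 14 mm from bed
- handle (a point): middle of the drawer's bar handle: a level steel bar along y, about 10 mm thick and 100 mm long, 42 mm in front of the panel and 42 mm above the bench, open from above; axes as bed
- bolt (a joint): travel of the barrel bolt on the drawer's panel, m: 0 drawn back, 0.030 shot fully to the left (+y of bed) as far as it goes, its tip then right through the keeper on the case's left post, a steel staple that it faces only when the drawer is shut (the tip reaches it at 0.010 and is through at 0.026). It starts shot, locking the drawer: do not force it. It slides with about 1.5 N and stays where it is left
- bolt_knob (a point): centre of the black ball knob of the bolt, 16 mm across, 46 mm in front of the panel and 42 mm above the bench, on a 9 mm stem that stands out from the bolt towards the robot; moves with the bolt; axes as bed. The straps that hold the bolt stand 21 mm off the panel, the keeper 26 mm off the case
- square_tube: offcut of square tube, 35 x 35 x 100 mm, lying among the round tubes on a rack; origin in the middle of its underside. Not part of the job
- hammer: hammer lying on the bench, 270 mm long; not part of the job
- brush: wire brush lying on the bench, 240 mm long; not part of the job
- clamp: locking clamp lying on the bench, 210 mm long; not part of the job
- magnet: triangular magnetic welding square, 105 mm, lying on the bench; not part of the job

How it is judged:
By the outcome, as a careful person would: the job done as asked, in the order asked, and still so for the second after the job is handed in, with the robot touching nothing.
Of tube1, tube2, tube3, tube4, tube5 only 4 to 5 are there at a start; the rules pass over those that are not, and their reading is None.
At some moment in a run one of tube1, tube2, tube3, tube4, tube5 may be knocked a few centimetres aside while the robot is not near it.
It also fails if it takes over 184 s, if anything falls off the work surface, if the arm or the gripper's body presses on something with over 40 N, if the wrist force passes 120 N, or if a joint passes its speed limit or range.

## Working session

There is one attempt and no reset: what is moved stays moved. The work goes in short steps, Python scripts to look and compute and a shell command to move; the robot and the scene stay as the last step left them, time stands still between calls to the robot, and variables do not carry over. Pictures are saved under pics/ and viewed, at most 16 in all, crops included, and the job is handed in when it is done.

```bash
mkdir -p pics
python3 - <<'E'
from plant import bot, imaging
import cv2,numpy as np
print(bot.get_obs())
for n in("top","scene"):
    p,d=imaging.read_camera(n); c=imaging.get_calibration(n); print(n,c)
    cv2.imwrite(f"pics/{n}0.png",cv2.resize(p[:,:,::-1],(800,600),interpolation=cv2.INTER_CUBIC)); np.savez(f"{n}0.npz",p=p,d=d,**c)
E
```

```text
{'clock': 0.0, 'joint_positions': array([-7.07352008e+01,  2.01247427e+01,  9.46768948e+01, -6.96330526e-04,
        6.52667311e+01, -4.84967181e+00]), 'qd': array([-0.03170796, -0.02621349, -0.0640179 , -0.0795615 ,  0.04691168,
        0.01194625]), 'joint_torque': array([-4.99369398e-04, -4.97322321e+01, -2.85251856e+01,  6.98843901e-02,
        2.55476078e-02, -1.10935580e-04]), 'eef_pos': array([ 0.2246015 , -0.50169797,  0.24309791]), 'tool_rot': array([-1.79931823e+02, -5.15016209e-03,  2.41147597e+01]), 'ft_force': array([-0.45964412, -0.0084139 , -0.44121131]), 'moment': array([0.03258832, 0.0025568 , 0.03165185]), 'finger_force': 0.0, 'gripper_width': 0.09274490603252418}
top {'fx': 448.6997075211745, 'fy': 448.6997075211745, 'cx': 251.14769760378758, 'cy': 194.05304499016796, 'R': array([[ 0.02451132, -0.9996737 ,  0.00718952],
       [-0.98473065, -0.02538354, -0.17222436],
       [ 0.17235066, -0.00285829, -0.98503151]]), 't': array([0.00183418, 0.56438741, 1.50761902])}
scene {'fx': 354.9053214134402, 'fy': 354.9053214134402, 'cx': 249.2244870559194, 'cy': 194.62434110219567, 'R': array([[-0.8672697 ,  0.49778493,  0.00730947],
       [ 0.30164547,  0.53711123, -0.78773189],
       [-0.39604707, -0.68097113, -0.61597487]]), 't': array([ 0.46463549, -0.11778698,  1.6324775 ])}
```

View pics/top0.png

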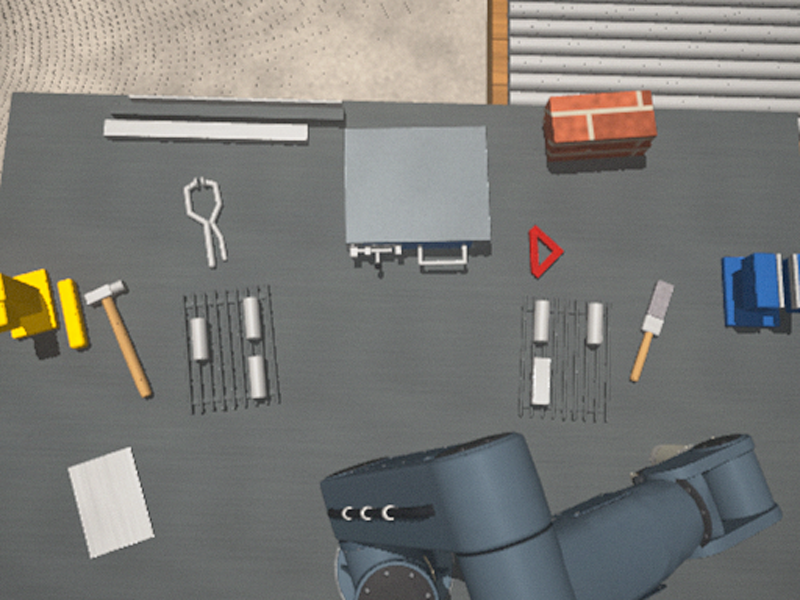

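View pics/scene0.png

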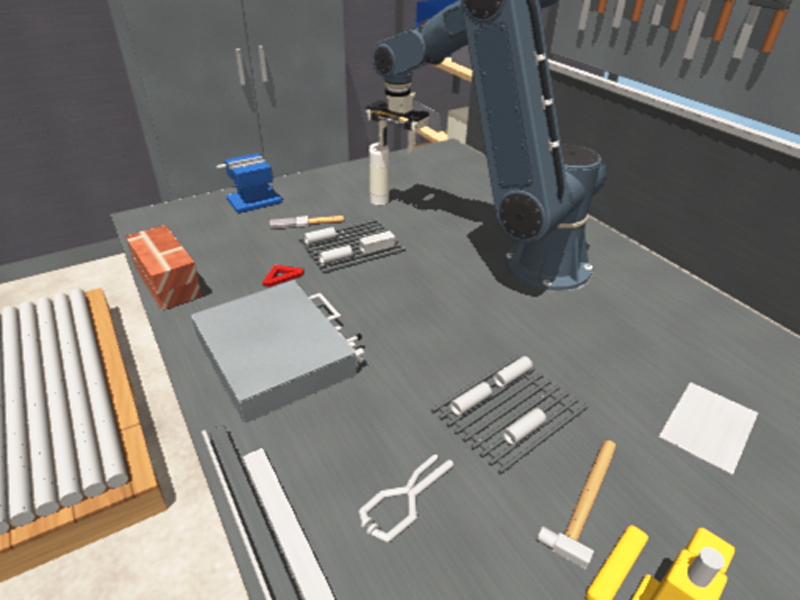

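The top view shows five round tubes: three on the left rack at (199,340), (251,318) and (257,377), and two on the right rack at (541,322) and (595,324). The square offcut is at (541,382), the bolt knob at about (379,268) and the handle at (443,262).

```bash
cat > h.py <<'E'
import numpy as np,cv2
from plant import bot,imaging
def pts(d,c):
    v,u=np.indices(d.shape); P=np.stack([(u-c['cx'])/c['fx']*d,(v-c['cy'])/c['fy']*d,d],-1)
    return (P-c['t'])@np.asarray(c['R'])
def ray(u,v,c,z):
    R=np.asarray(c['R']); o=-R.T@c['t']; r=R.T@np.array([(u-c['cx'])/c['fx'],(v-c['cy'])/c['fy'],1.])
    return o+r*(z-o[2])/r[2]
def shot(n,name=None,box=None):
    c=imaging.get_calibration(n); p,d=imaging.read_camera(n)
    if name:
        q=p[:,:,::-1]
        if box: q=q[box[1]:box[3],box[0]:box[2]]
        s=min(800/q.shape[1],600/q.shape[0]); cv2.imwrite('pics/'+name,cv2.resize(q,None,fx=s,fy=s,interpolation=cv2.INTER_CUBIC))
    return p,d,c
def blobs(p,c,lo,hi,z,thr=130):
    m=((p.min(-1)>thr)).astype(np.uint8); out=[]
    for k in cv2.findContours(m,cv2.RETR_EXTERNAL,cv2.CHAIN_APPROX_NONE)[0]:
        if lo<cv2.contourArea(k)<hi:
            W=np.array([ray(*q[0],c,z)[:2] for q in k]).astype(np.float32)*1000
            (x,y),(w,h),a=cv2.minAreaRect(W)
            if w<h:w,h,a=h,w,a-90
            out.append((k[:,0].mean(0).round(),round(x),round(y),round(w),round(h),round(a,1)))
    return out
E
python3 - <<'E'
from h import *
f=np.load('top0.npz'); p,d=f['p'],f['d']; c={k:f[k] for k in('fx','fy','cx','cy','R','t')}
for b in blobs(p,c,150,900,.03): print(b)
P=pts(d,c)
m=(abs(P[...,2]-.072)<.01)&(abs(P[...,1])<.3)&(P[...,0]>.5)&(P[...,0]<1.1)
n,l,s,_=cv2.connectedComponentsWithStats(m.astype(np.uint8)); i=1+np.argmax(s[1:,4]); Q=P[l==i]
print(cv2.minAreaRect(Q[:,:2].astype(np.float32)*1000),cv2.boxPoints(cv2.minAreaRect(Q[:,:2].astype(np.float32)*1000)),Q[:,2].mean())
print('knob',ray(379*.64,268*.64,c,.042),'handle',ray(443*.64,264*.64,c,.042))
cv2.imwrite('pics/crop.png',cv2.resize(p[140:185,210:320,::-1],None,fx=7,fy=7,interpolation=cv2.INTER_CUBIC))
E
```

```text
(array([346., 243.]), 404, -316, 104, 38, -2.9)
(array([164., 241.]), 397, 314, 93, 31, 7.8)
(array([126., 216.]), 479, 447, 93, 31, 8.1)
(array([381., 207.]), 537, -438, 93, 32, -1.5)
(array([346., 205.]), 539, -319, 90, 32, -0.8)
(array([160., 203.]), 530, 333, 95, 31, 8.2)
(array([421., 197.]), 575, -581, 124, 41, -20.3)
(array([132., 139.]), 749, 449, 217, 82, 13.3)
(array([347.,  61.]), 1071, -331, 164, 35, 90.0)
((834.3512573242188, -31.974456787109375), (274.932373046875, 326.6352844238281), 3.0402672290802) [[ 688.41656  123.82241]
 [ 705.74054 -202.35312]
 [ 980.28595 -187.77133]
 [ 962.962    138.4042 ]] 0.07142624016086073
knob [0.64498877 0.04814895 0.042     ] handle [ 0.65798724 -0.09575376  0.042     ]
```

View pics/crop.png

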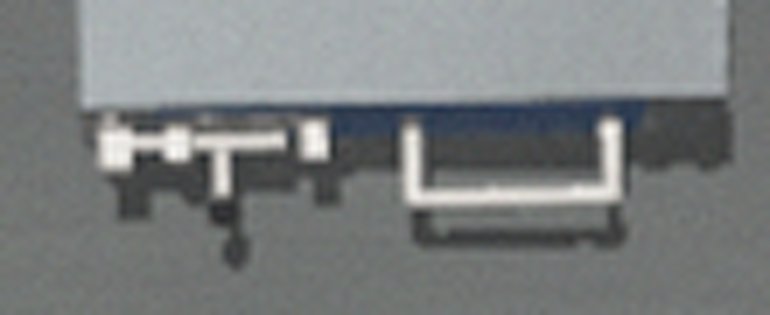

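The crop shows the knob at (223,212) and the handle bar's centre at (515,197). The case is turned about 3°.

```bash
cat >> h.py <<'E'
def dist(x,y,z,yaw=None):
    """shift in tool axes (mm, at present yaw) and turn to reach a TCP position (m)"""
    o=bot.get_obs(); a=np.radians(o['tool_rot'][2]); X,Y,Z=np.array([x,y,z])-o['eef_pos']
    s=np.array([X*np.cos(a)+Y*np.sin(a),X*np.sin(a)-Y*np.cos(a),-Z])*1000
    print('tool shift',s.round(1),'turn',None if yaw is None else round(o['tool_rot'][2]-yaw,1))
E
python3 - <<'E'
from h import *
f=np.load('top0.npz'); c={k:f[k] for k in('fx','fy','cx','cy','R','t')}
k=ray(210+223/7-.5,140+212/7-.5,c,.042);h=ray(210+515/7-.5,140+197/7-.5,c,.042);print(k,h)
for u,v in((412,197),(612,193)): print(ray(210+u/7-.5,140+v/7-.5,c,.042))
dist(k[0],k[1],.15,3)
E
```

```text
[0.65112357 0.05255185 0.042     ] [ 0.66270305 -0.09411565  0.042     ]
[ 0.66134402 -0.04228011  0.042     ]
[ 0.66604967 -0.14294028  0.042     ]
tool shift [ 615.7 -331.7   93.2] turn 21.1
```

```bash
python3 -m inch '{"delta_pos":[[51,-27.5,0],[51,-27.5,0],[51,-27.5,0],[51,-27.5,0],[51,-27.5,0]],"roll":[0,0,0,0,0]}' 50
python3 -m inch '{"delta_pos":[[51,-27.5,0],[51,-27.5,0],[51,-27.5,0],[51,-27.5,0],[51,-27.5,0]],"roll":[0,0,0,0,0]}'
python3 -m inch '{"delta_pos":[[51,-27.5,0],[51,-27.5,0],[0,0,20],[0,0,0],[0,0,0]],"roll":[0,0,10.6,10.6,0]}'
python3 - <<'E'
from h import *
print(bot.get_obs()['eef_pos'],bot.get_obs()['tool_rot'])
p,d,c=shot('wrist','w1.png'); np.savez('w1.npz',p=p,d=d,**c)
dist(.650,.0525,.05)
E
```

```text
clock: 0.72
eef_pos: [0.4021, -0.2707, 0.2436]
tool_rot: [-180.0, 0.0, 24.1]
ft_force: [0.9, 0.3, -0.9]
gripper_width: 0.0513
finger_force: 0.0
clock: 1.35
eef_pos: [0.5787, -0.0409, 0.2434]
tool_rot: [-180.0, 0.0, 24.1]
ft_force: [-0.1, -0.6, -0.5]
gripper_width: 0.05
finger_force: 0.0
clock: 1.98
eef_pos: [0.6483, 0.0493, 0.2231]
tool_rot: [-180.0, 0.1, 3.0]
ft_force: [0.3, -0.6, 0.8]
gripper_width: 0.0503
finger_force: 0.0
[0.6483393  0.04929627 0.22314446] [-1.79998392e+02  5.30373060e-02  2.98888606e+00]
tool shift [  1.7  -3.2 173.5] turn None
```

View pics/w1.png

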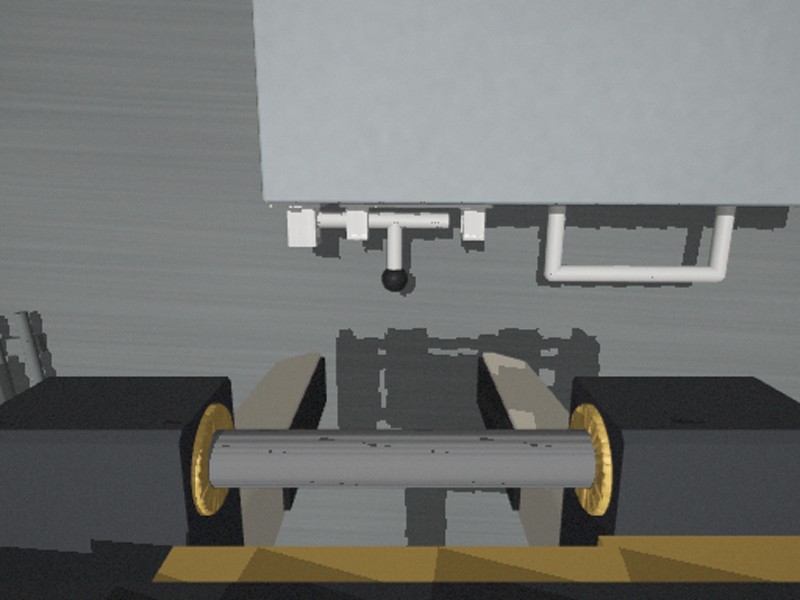

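The wrist view shows the knob at (394,279) and the handle bar from (553,273) to (720,272). The case front's left corner is at (264,202).

Run:
```python
from h import *
f=np.load('w1.npz'); c={k:f[k] for k in('fx','fy','cx','cy','R','t')}
for n,u,v,z in(('knob',394,279,.042),('hL',553,274,.042),('hR',719,273,.042),('caseL',264,202,.072),('caseR',785,206,.072)): print(n,ray(u*.64,v*.64,c,z))
k=ray(394*.64,279*.64,c,.042);dist(k[0],k[1],.05)
```

```text
knob [0.6516071  0.05349254 0.042     ]
hL [ 0.65976416 -0.04321363  0.042     ]
hR [ 0.66565578 -0.14418879  0.042     ]
caseL [0.69575726 0.12501041 0.072     ]
caseR [ 0.70820326 -0.15416202  0.072     ]
tool shift [  3.4  -4.1 173.5] turn None
```

```bash
python3 -m inch '{"delta_pos":[[3.4,-4,40],[0,0,45],[0,0,45],[0,0,43],[0,0,0]],"roll":[0,0,0,0,0]}' 50
python3 -m inch '{"delta_pos":[[0,0,0],[0,0,0],[0,0,0],[0,0,0],[0,0,0]],"roll":[0,0,0,0,0]}' 0
python3 -m inch '{"delta_pos":[[0,8,0],[0,8,0],[0,8,0],[0,6,0],[0,0,0]],"roll":[0,0,0,0,0]}'
```

```text
clock: 2.65
eef_pos: [0.6499, 0.0532, 0.0481]
tool_rot: [-180.0, 0.3, 3.1]
ft_force: [0.6, -0.9, 0.7]
gripper_width: 0.0502
finger_force: 0.0
clock: 3.28
eef_pos: [0.652, 0.0534, 0.0513]
tool_rot: [-180.0, -0.0, 2.9]
ft_force: [-2.0, 0.3, 5.2]
gripper_width: 0.0141
finger_force: 30.0
clock: 3.9
eef_pos: [0.6532, 0.0271, 0.0513]
tool_rot: [-179.7, -0.0, 2.9]
ft_force: [-2.0, 23.4, 7.3]
gripper_width: 0.014
finger_force: 30.0
```

```bash
python3 -m inch '{"delta_pos":[[0,0,0],[0,0,0],[0,0,0]],"roll":[0,0,0]}' 
python3 -m inch '{"delta_pos":[[0,0,0],[0,0,0],[0,0,-50],[0,0,-50],[0,0,-50]],"roll":[0,0,0,0,0]}' 40
python3 - <<'E'
from h import *
p,d,c=shot('wrist','w2.png',(100,80,512,280)); np.savez('w2.npz',p=p,d=d,**c)
m=(p.max(-1)<45); 
dist(.682,-.0937,.06)
E
```

```text
clock: 4.28
eef_pos: [0.6532, 0.0271, 0.0513]
tool_rot: [-179.7, -0.0, 2.9]
ft_force: [-1.4, 22.9, 7.1]
gripper_width: 0.0137
finger_force: 30.0
clock: 4.9
eef_pos: [0.653, 0.023, 0.202]
tool_rot: [180.0, 0.0, 2.9]
ft_force: [-0.4, -0.5, -0.3]
gripper_width: 0.0399
finger_force: 0.0
tool shift [ 20.6 117.9 149.3] turn None
```

View pics/w2.png

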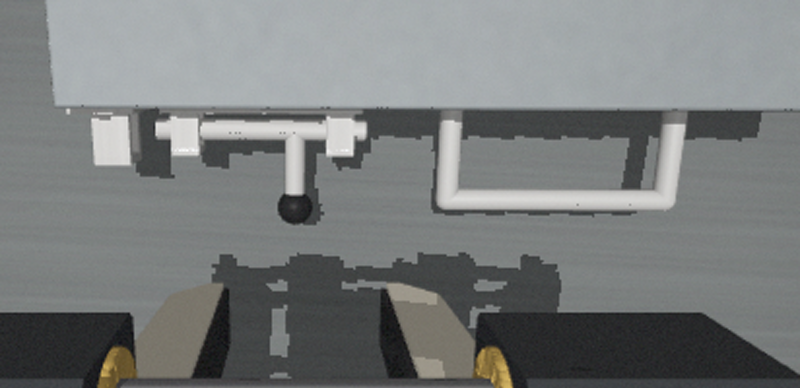

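The bolt's tip, at (156,128), is now clear of the keeper at (112,140), and the knob is at (294,207). I'll check the travel and the hook position.

Run:
```python
from h import *
f=np.load('w2.npz'); c={k:f[k] for k in('fx','fy','cx','cy','R','t')}
for u,v in((294,207),(447,201),(668,200),(156,130),(130,140)): print(ray(100+u/1.942,80+v/1.942,c,.042))
```

```text
[0.65306145 0.02739238 0.042     ]
[ 0.65944068 -0.04296812  0.042     ]
[ 0.66503501 -0.14469698  0.042     ]
[0.68533207 0.09102235 0.042     ]
[0.68024474 0.1027535  0.042     ]
```

```bash
python3 -m inch '{"delta_pos":[[12,59,30],[12,59,30],[0,0,0],[0,0,45],[0,0,47]],"roll":[0,0,0,0,0]}' 0
python3 -m inch '{"delta_pos":[[0,0,0],[-8,0,0],[-15,0,0],[-25,0,0],[-30,0,0]],"roll":[0,0,0,0,0]}'
python3 -m inch '{"delta_pos":[[-30,0,0],[-35,0,0],[-35,0,0],[-30,0,0],[-20,0,0]],"roll":[0,0,0,0,0]}'
python3 -m inch '{"delta_pos":[[-12,0,0],[-6,0,0],[-3,0,0],[0,0,0]],"roll":[0,0,0,0]}'
```

```text
clock: 5.58
eef_pos: [0.6814, -0.0846, 0.0526]
tool_rot: [180.0, -0.1, 2.9]
ft_force: [-0.4, -0.0, -0.0]
gripper_width: 0.0005
finger_force: 0.0
clock: 6.2
eef_pos: [0.6043, -0.0888, 0.0558]
tool_rot: [179.9, -0.3, 2.9]
ft_force: [3.3, 1.0, 0.2]
gripper_width: 0.0006
finger_force: 1.9
clock: 6.82
eef_pos: [0.4535, -0.0967, 0.0553]
tool_rot: [179.9, -0.3, 2.9]
ft_force: [7.3, 2.9, -2.9]
gripper_width: 0.0004
finger_force: 2.7
clock: 7.32
eef_pos: [0.4367, -0.0978, 0.0543]
tool_rot: [179.9, -0.6, 2.8]
ft_force: [18.3, 11.9, -2.7]
gripper_width: 0.0003
finger_force: 9.1
```

```bash
python3 -m inch '{"delta_pos":[[4,0,0],[0,0,-50],[0,0,-60],[0,0,-60],[0,-45,-30]],"roll":[0,0,0,0,0]}'
python3 -m inch '{"delta_pos":[[0,-60,0],[0,-60,0],[0,-60,0],[0,-60,0],[0,-60,0]],"roll":[0,0,0,0,0]}' 65
python3 -m inch '{"delta_pos":[[-20,-60,0],[0,-40,0],[0,0,0]],"roll":[0,-5,0]}'
python3 - <<'E'
from h import *
print(bot.get_obs()['eef_pos'],bot.get_obs()['tool_rot'])
p,d,c=shot('top','t3.png'); np.savez('t3.npz',p=p,d=d,**c)
for b in blobs(p,c,150,900,.03): print(b)
p,d,c=shot('wrist','w3.png'); np.savez('w3.npz',p=p,d=d,**c)
for b in blobs(p,c,800,30000,.027): print(b)
E
```

```text
clock: 7.95
eef_pos: [0.435, -0.0534, 0.2563]
tool_rot: [179.9, -0.2, 2.7]
ft_force: [0.2, 0.6, 0.3]
gripper_width: 0.0006
finger_force: 0.0
clock: 8.57
eef_pos: [0.4184, 0.2491, 0.2533]
tool_rot: [180.0, -0.0, 2.9]
ft_force: [1.0, -0.9, -0.3]
gripper_width: 0.0455
finger_force: 0.0
clock: 8.95
eef_pos: [0.3934, 0.3473, 0.2529]
tool_rot: [180.0, 0.0, 8.1]
ft_force: [-0.3, 0.0, 0.6]
gripper_width: 0.0649
finger_force: 0.0
[0.39342234 0.34725509 0.25285393] [1.79989967e+02 1.07922560e-02 8.13408734e+00]
(array([448., 295.]), 235, -661, 71, 69, 86.8)
(array([346., 243.]), 404, -316, 104, 38, -2.9)
(array([381., 206.]), 537, -438, 93, 32, -1.5)
(array([346., 205.]), 539, -319, 90, 32, -0.8)
(array([160., 203.]), 530, 333, 95, 31, 8.2)
(array([421., 197.]), 575, -581, 124, 41, -20.3)
(array([ 66., 186.]), 579, 667, 89, 27, -62.8)
(array([132., 139.]), 749, 449, 217, 82, 13.3)
(array([348.,  61.]), 1071, -335, 171, 35, 90.0)
(array([258., 298.]), 245, 322, 375, 20, -82.0)
(array([289., 172.]), 396, 308, 97, 42, 8.6)
(array([167.,  77.]), 479, 448, 100, 36, 5.2)
(array([289.,  45.]), 525, 331, 85, 34, 8.0)
```

View pics/t3.png

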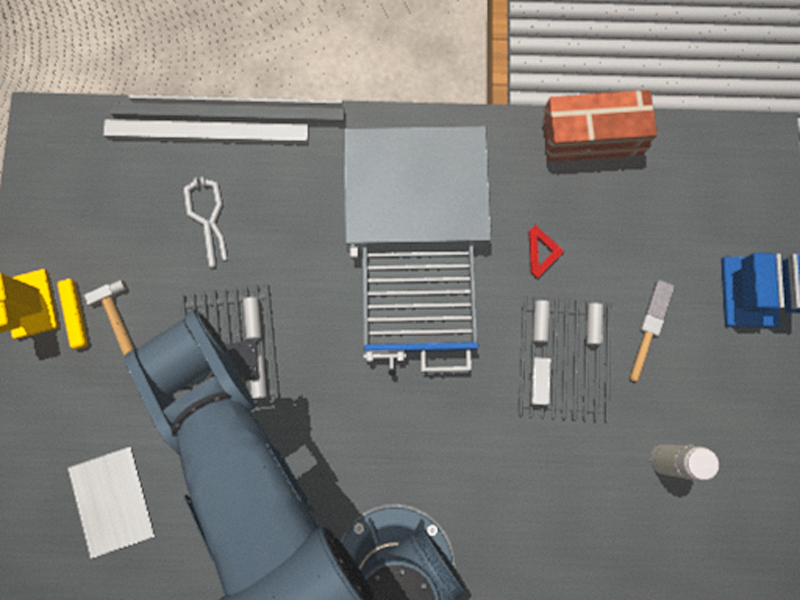

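View pics/w3.png

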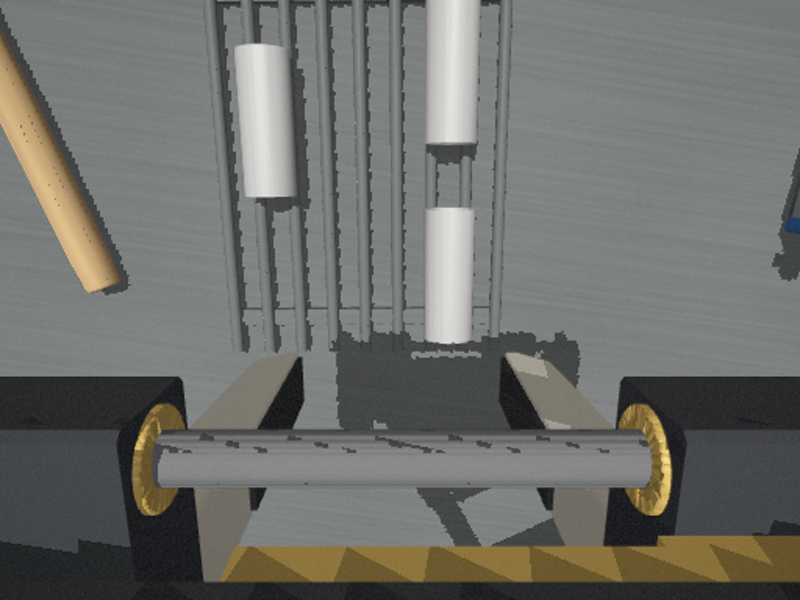

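The drawer stands open, with its ribs at (365–475, 250–335). The wrist view shows tubes at (449,275), (452,70) and (266,120). I'll pick the near tube, at (449,208)–(448,343), first.

Run:
```python
from h import *
f=np.load('w3.npz'); c={k:f[k] for k in('fx','fy','cx','cy','R','t')}
for u,v in((450,208),(448,343),(452,143),(262,44),(271,197)): print(ray((u+.5)*.64,(v+.5)*.64,c,.030))
a=(ray(450*.64,208*.64,c,.03)+ray(448*.64,343*.64,c,.03))/2
dist(a[0],a[1],.042)
f=np.load('t3.npz'); c={k:f[k] for k in('fx','fy','cx','cy','R','t')}; p=f['p']
for y in (-.09,-.05,-.01):   # rib profile along x on plane z=.024
    xs=np.arange(.44,.70,.001); g=[]
    for x in xs:
        q=c['R']@np.array([x,y+(x-.57)*.052,.024])+c['t']; g.append(cv2.getRectSubPix(p[:,:,1],(1,1),(float(q[0]/q[2]*c['fx']+c['cx']),float(q[1]/q[2]*c['fy']+c['cy'])))[0,0])
    g=np.convolve(g,np.ones(7)/7,'same')
    print(y,[(int(1000*xs[i]),int(g[i])) for i in range(4,len(g)-4) if g[i]==g[i-4:i+5].max() and g[i]>110])
```

```text
[0.44134082 0.31865289 0.03      ]
[0.34767042 0.30483347 0.03      ]
[0.48268611 0.32407063 0.03      ]
[0.52467589 0.45109997 0.03      ]
[0.43190724 0.43785929 0.03      ]
tool shift [ -3.6  32.7 210.8] turn None
-0.09 [(478, 121), (479, 121), (494, 118), (509, 191), (522, 120), (523, 120), (539, 186), (554, 121), (569, 193), (582, 120), (583, 120), (599, 189), (629, 183), (659, 199), (673, 128), (688, 191)]
-0.05 [(444, 197), (457, 204), (477, 118), (485, 119), (486, 119), (493, 119), (507, 192), (520, 121), (537, 188), (552, 124), (568, 193), (581, 120), (582, 120), (597, 194), (611, 125), (627, 188), (641, 126), (657, 183), (687, 197)]
-0.01 [(453, 113), (473, 121), (487, 122), (492, 122), (506, 195), (520, 123), (535, 193), (548, 125), (565, 191), (580, 124), (581, 124), (595, 195), (596, 195), (609, 125), (625, 193), (639, 128), (655, 189), (668, 123), (684, 177)]
```

```bash
python3 -m inch '{"delta_pos":[[-3.5,32.5,50],[0,0,55],[0,0,55],[0,0,35],[0,0,15]],"roll":[0,0,0,0,0]}' 65
python3 -m inch '{"delta_pos":[[0,0,0]],"roll":[0]}'
python3 -m inch '{"delta_pos":[[0,0,0],[0,0,0],[0,0,0],[0,0,0],[0,0,0]],"roll":[0,0,0,0,0]}' 25
python3 -m inch '{"delta_pos":[[0,0,-10],[0,0,-30],[0,0,-50],[0,0,-40],[0,0,0]],"roll":[0,0,0,0,0]}'
python3 - <<'E'
from h import *
dist(.519,.0083,.12,92.8)
E
```

```text
clock: 9.68
eef_pos: [0.3948, 0.3112, 0.0416]
tool_rot: [179.9, 0.1, 7.8]
ft_force: [0.4, 1.1, 0.4]
gripper_width: 0.0647
finger_force: 0.0
clock: 9.8
eef_pos: [0.3953, 0.3121, 0.043]
tool_rot: [180.0, 0.0, 7.8]
ft_force: [-0.6, 0.0, 0.3]
gripper_width: 0.0653
finger_force: 0.0
clock: 10.42
eef_pos: [0.3953, 0.3127, 0.0433]
tool_rot: [-180.0, -0.0, 7.9]
ft_force: [-0.4, -2.0, 6.3]
gripper_width: 0.0332
finger_force: 30.0
clock: 11.05
eef_pos: [0.3961, 0.3134, 0.1758]
tool_rot: [-179.9, -0.3, 7.9]
ft_force: [0.6, -0.7, -2.1]
gripper_width: 0.033
finger_force: 30.0
tool shift [ 79.8 319.2  55.8] turn -84.9
```

```bash
python3 -m inch '{"delta_pos":[[8,33,0],[16,60,0],[16,60,0],[16,60,0],[16,60,0]],"roll":[0,0,0,0,0]}'
python3 -m inch '{"delta_pos":[[8,46,0],[0,0,0],[0,0,0],[0,0,0],[0,0,0]],"roll":[0,-10.6,-10.6,-10.6,-10.6]}'
python3 -m inch '{"delta_pos":[[0,0,0],[0,0,0],[0,0,0],[0,0,0],[0,0,0]],"roll":[-10.6,-10.6,-10.6,-10.6,0]}'
python3 - <<'E'
from h import *
dist(.519,.0083,.056,92.8)
shot('wrist','w4.png')
E
```

```text
clock: 11.68
eef_pos: [0.5038, 0.0502, 0.1719]
tool_rot: [-180.0, 0.1, 7.9]
ft_force: [0.4, 0.4, -2.1]
gripper_width: 0.0335
finger_force: 30.0
clock: 12.3
eef_pos: [0.5175, 0.0077, 0.1716]
tool_rot: [-179.9, 0.1, 50.7]
ft_force: [0.2, -0.2, -0.2]
gripper_width: 0.033
finger_force: 30.0
clock: 12.92
eef_pos: [0.5176, 0.0078, 0.1719]
tool_rot: [-179.9, -0.0, 92.6]
ft_force: [-0.4, -0.3, -1.4]
gripper_width: 0.0336
finger_force: 30.0
tool shift [  0.4   1.4 115.9] turn -0.2
```

View pics/w4.png

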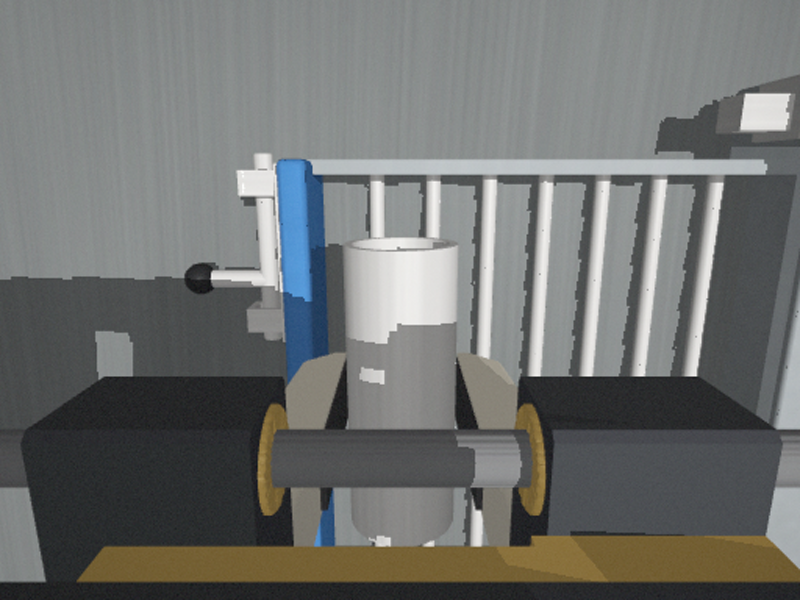

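The view shows the held tube at column 400, between ribs 1 and 2 (columns 377 and 434), along the ribs. It's lined up, so I'll lower it.

```bash
python3 -m inch '{"delta_pos":[[0,1.4,30],[0,0,40],[0,0,30],[0,0,14],[0,0,2]],"roll":[0,0,0,0,0]}'
python3 -m inch '{"delta_pos":[[0,0,1],[0,0,1],[0,0,1],[0,0,0]],"roll":[0,0,0,0]}'
```

```text
clock: 13.6
eef_pos: [0.5194, 0.0078, 0.0565]
tool_rot: [-179.9, -0.0, 92.6]
ft_force: [-0.6, 0.0, -1.2]
gripper_width: 0.0333
finger_force: 30.0
clock: 14.1
eef_pos: [0.5197, 0.0078, 0.0541]
tool_rot: [180.0, 0.0, 92.7]
ft_force: [0.8, 0.9, -1.3]
gripper_width: 0.0329
finger_force: 30.0
```

```bash
python3 -m inch '{"delta_pos":[[0,0,1],[0,0,1],[0,0,0]],"roll":[0,0,0]}'; python3 -m inch '{"delta_pos":[[0,0,1],[0,0,0]],"roll":[0,0]}'; python3 -m inch '{"delta_pos":[[0,0,1],[0,0,0]],"roll":[0,0]}'
```

```text
clock: 14.48
eef_pos: [0.5195, 0.0078, 0.0518]
tool_rot: [-180.0, -0.0, 92.7]
ft_force: [0.6, 0.1, -1.4]
gripper_width: 0.0331
finger_force: 30.0
clock: 14.72
eef_pos: [0.5198, 0.0078, 0.0511]
tool_rot: [180.0, 0.0, 92.7]
ft_force: [-0.4, 0.3, 2.8]
gripper_width: 0.0332
finger_force: 30.0
clock: 14.98
eef_pos: [0.5206, 0.0078, 0.0509]
tool_rot: [179.9, 0.0, 92.7]
ft_force: [-1.6, 0.6, 10.7]
gripper_width: 0.0332
finger_force: 30.0
```

```bash
python3 -m inch '{"delta_pos":[[0,0,0],[0,0,0],[0,0,0],[0,0,-15],[0,0,-40]],"roll":[0,0,0,0,0]}' 44
python3 -m inch '{"delta_pos":[[0,0,-50],[0,0,-50],[0,0,-20],[0,0,0],[0,0,0]],"roll":[10.6,10.6,10.6,10.6,10.6]}' 65
python3 -m inch '{"delta_pos":[[0,0,0],[0,0,0],[0,0,0],[-20,-50,0],[0,-53,0]],"roll":[10.6,10.6,10.6,0,0]}'
python3 -m inch '{"delta_pos":[[0,-53,0],[0,-53,0],[0,-53,0],[0,-53,0],[0,0,0]],"roll":[0,0,0,0,0]}'
python3 - <<'E'
from h import *
dist(.5273,.3305,.0435,8.1)
p,d,c=shot('wrist','w5.png'); np.savez('w5.npz',p=p,d=d,**c)
for b in blobs(p,c,800,30000,.03): print(b)
p,d,c=shot('top')
for b in blobs(p,c,100,900,.03): print(b)
E
```

```text
clock: 15.6
eef_pos: [0.5188, 0.0078, 0.1051]
tool_rot: [-179.8, -0.0, 92.7]
ft_force: [0.5, -0.4, -0.1]
gripper_width: 0.0437
finger_force: 0.0
clock: 16.23
eef_pos: [0.5196, 0.0078, 0.2262]
tool_rot: [179.9, -0.1, 39.4]
ft_force: [-2.0, 0.2, 0.1]
gripper_width: 0.0649
finger_force: 0.0
clock: 16.85
eef_pos: [0.4846, 0.1077, 0.2259]
tool_rot: [180.0, -0.0, 7.8]
ft_force: [-0.2, 0.0, 0.6]
gripper_width: 0.065
finger_force: 0.0
clock: 17.48
eef_pos: [0.4556, 0.3196, 0.2257]
tool_rot: [-180.0, -0.0, 8.1]
ft_force: [-1.0, -1.3, 0.2]
gripper_width: 0.0652
finger_force: 0.0
tool shift [ 72.6  -0.7 182.2] turn 0.0
(array([242., 295.]), 327, 300, 346, 23, -81.9)
(array([129., 139.]), 475, 447, 108, 33, 7.8)
(array([317., 114.]), 530, 281, 174, 117, 40.8)
(array([448., 295.]), 235, -661, 71, 69, 86.8)
(array([346., 243.]), 404, -316, 104, 38, -3.0)
(array([285., 233.]), 442, -104, 111, 45, -88.6)
(array([381., 206.]), 537, -438, 93, 32, -1.5)
(array([346., 205.]), 539, -319, 90, 32, -0.8)
(array([421., 197.]), 575, -581, 124, 41, -20.3)
(array([ 66., 186.]), 579, 667, 89, 27, -62.8)
(array([132., 139.]), 749, 449, 217, 82, 13.3)
(array([348.,  61.]), 1071, -337, 175, 35, 90.0)
```

View pics/w5.png

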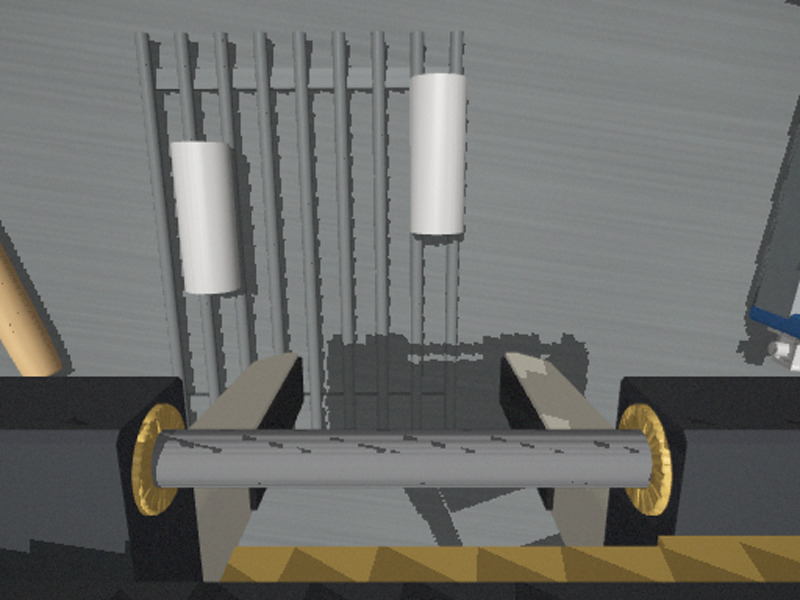

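The tube at (438,155) has been knocked over to the outermost gap. The other one is still at (206,217).

Run:
```python
from h import *
f=np.load('w5.npz'); c={k:f[k] for k in('fx','fy','cx','cy','R','t')}
a=(ray(438*.64,74*.64,c,.03)+ray(437*.64,235*.64,c,.03))/2
b=(ray(201*.64,142*.64,c,.03)+ray(212*.64,293*.64,c,.03))/2
print(a,b);dist(a[0],a[1],.0435)
```

```text
[0.53389426 0.30824661 0.03      ] [0.47640684 0.44460416 0.03      ]
tool shift [ 75.7  19.3 181.9] turn None
```

```bash
python3 -m inch '{"delta_pos":[[38,10,10],[38,9.3,20],[0,0,60],[0,0,60],[0,0,22]],"roll":[0,0,0,0,0]}' 65
python3 -m inch '{"delta_pos":[[0,0,10],[0,0,0]],"roll":[0,0]}'
python3 -m inch '{"delta_pos":[[0,0,0],[0,0,0],[0,0,0],[0,0,0],[0,0,0]],"roll":[0,0,0,0,0]}' 25
python3 -m inch '{"delta_pos":[[0,0,-10],[0,0,-30],[0,0,-50],[0,0,-40],[0,0,0]],"roll":[0,0,0,0,0]}'
python3 - <<'E'
from h import *
dist(.5804,.0112,.17,92.7)
E
```

```text
clock: 18.2
eef_pos: [0.5333, 0.3058, 0.0498]
tool_rot: [179.9, 0.3, 7.8]
ft_force: [-0.3, -0.1, 1.0]
gripper_width: 0.0652
finger_force: 0.0
clock: 18.45
eef_pos: [0.5349, 0.3077, 0.0435]
tool_rot: [-180.0, -0.0, 7.9]
ft_force: [-0.9, 0.6, 0.1]
gripper_width: 0.0654
finger_force: 0.0
clock: 19.08
eef_pos: [0.5345, 0.3088, 0.0433]
tool_rot: [-180.0, -0.0, 7.9]
ft_force: [-1.3, 4.0, 4.1]
gripper_width: 0.033
finger_force: 30.0
clock: 19.7
eef_pos: [0.5356, 0.3087, 0.1763]
tool_rot: [-179.9, -0.3, 7.9]
ft_force: [0.5, -0.4, -2.1]
gripper_width: 0.0332
finger_force: 30.0
tool shift [  3.5 300.8   6.3] turn -84.8
```

```bash
python3 -m inch '{"delta_pos":[[3.5,40,0],[0,60,0],[0,60,0],[0,60,0],[0,50,0]],"roll":[0,0,0,0,0]}'
python3 -m inch '{"delta_pos":[[0,31,0],[0,0,0],[0,0,0],[0,0,0],[0,0,0]],"roll":[0,-10.6,-10.6,-10.6,-10.6]}'
python3 -m inch '{"delta_pos":[[0,0,0],[0,0,0],[0,0,0],[0,0,0],[0,0,0]],"roll":[-10.6,-10.6,-10.6,-10.6,0]}'
python3 - <<'E'
from h import *
dist(.5804,.0112,.056,92.7)
E
```

```text
clock: 20.32
eef_pos: [0.5743, 0.039, 0.1716]
tool_rot: [-180.0, 0.1, 7.9]
ft_force: [0.7, 0.4, -2.2]
gripper_width: 0.0331
finger_force: 30.0
clock: 20.95
eef_pos: [0.5784, 0.0105, 0.1715]
tool_rot: [-179.9, 0.1, 50.7]
ft_force: [-0.7, 0.3, -2.8]
gripper_width: 0.0333
finger_force: 30.0
clock: 21.58
eef_pos: [0.5786, 0.0106, 0.1717]
tool_rot: [-179.9, -0.0, 92.6]
ft_force: [0.2, -0.9, -2.2]
gripper_width: 0.0332
finger_force: 30.0
tool shift [  0.5   1.9 115.7] turn -0.1
```

```bash
python3 -m inch '{"delta_pos":[[0.5,1.5,30],[0,0,40],[0,0,30],[0,0,15],[0,0,1]],"roll":[0,0,0,0,0]}'
python3 -m inch '{"delta_pos":[[0,0,2],[0,0,1],[0,0,1],[0,0,1],[0,0,0]],"roll":[0,0,0,0,0]}'
python3 -m inch '{"delta_pos":[[0,0,0.6],[0,0,0]],"roll":[0,0]}'
```

```text
clock: 22.2
eef_pos: [0.5804, 0.0113, 0.0562]
tool_rot: [-179.9, -0.0, 92.6]
ft_force: [-0.1, -0.0, -1.7]
gripper_width: 0.0329
finger_force: 30.0
clock: 22.82
eef_pos: [0.5808, 0.0113, 0.0519]
tool_rot: [180.0, -0.0, 92.7]
ft_force: [-1.3, -0.5, -2.1]
gripper_width: 0.0334
finger_force: 30.0
clock: 23.08
eef_pos: [0.5808, 0.0113, 0.0513]
tool_rot: [-180.0, 0.0, 92.7]
ft_force: [-0.9, 0.4, -1.2]
gripper_width: 0.0335
finger_force: 30.0
```

```bash
python3 -m inch '{"delta_pos":[[0,0,0.6],[0,0,0.5],[0,0,0]],"roll":[0,0,0]}'
python3 -m inch '{"delta_pos":[[0,0,0],[0,0,0],[0,0,0],[0,0,-15],[0,0,-40]],"roll":[0,0,0,0,0]}' 44
python3 -m inch '{"delta_pos":[[0,0,-50],[0,0,-50],[0,0,-20],[0,0,0],[0,0,0]],"roll":[10.6,10.6,10.6,10.6,10.6]}' 65
python3 -m inch '{"delta_pos":[[0,0,0],[0,0,0],[0,0,0],[-15,-55,0],[-15,-55,0]],"roll":[10.6,10.6,10.6,0,0]}'
python3 -m inch '{"delta_pos":[[-15,-55,0],[-15,-55,0],[-15,-55,0],[-15,-55,0],[-13,-55,0]],"roll":[0,0,0,0,0]}'
python3 -m inch '{"delta_pos":[[-10,-58,0],[0,0,0],[0,0,0]],"roll":[0,0,0]}'
python3 - <<'E'
from h import *
dist(.4764,.4446,.0435,8.1)
p,d,c=shot('wrist','w6.png'); np.savez('w6.npz',p=p,d=d,**c)
for b in blobs(p,c,800,30000,.03): print(b)
E
```

```text
clock: 23.45
eef_pos: [0.5814, 0.0113, 0.051]
tool_rot: [179.9, 0.0, 92.7]
ft_force: [-1.4, 1.0, 6.9]
gripper_width: 0.0331
finger_force: 30.0
clock: 24.08
eef_pos: [0.5799, 0.0113, 0.1052]
tool_rot: [-179.8, -0.0, 92.7]
ft_force: [0.6, 0.4, 0.8]
gripper_width: 0.0441
finger_force: 0.0
clock: 24.7
eef_pos: [0.5807, 0.0113, 0.2266]
tool_rot: [179.9, -0.1, 39.4]
ft_force: [-0.0, -1.2, 0.6]
gripper_width: 0.065
finger_force: 0.0
clock: 25.32
eef_pos: [0.5353, 0.117, 0.2262]
tool_rot: [-180.0, -0.1, 7.8]
ft_force: [0.9, 0.9, 0.4]
gripper_width: 0.065
finger_force: 0.0
clock: 25.95
eef_pos: [0.4248, 0.3801, 0.2264]
tool_rot: [-180.0, -0.1, 7.9]
ft_force: [0.8, -0.1, -0.8]
gripper_width: 0.0652
finger_force: 0.0
clock: 26.32
eef_pos: [0.4078, 0.4342, 0.2257]
tool_rot: [180.0, -0.0, 7.9]
ft_force: [-0.1, -0.1, 0.4]
gripper_width: 0.0648
finger_force: 0.0
tool shift [ 69.3  -0.9 182.2] turn -0.2
(array([264., 296.]), 279, 415, 346, 23, -82.1)
(array([246.,  81.]), 499, 455, 138, 44, 7.9)
(array([ 82., 108.]), 447, 605, 212, 13, 27.2)
```

Run:
```python
from h import *
f=np.load('w6.npz'); c={k:f[k] for k in('fx','fy','cx','cy','R','t')}
for t in(150,165,180): print([b for b in blobs(f['p'],c,800,30000,.03,t) if b[1]>400])
```

```text
[(array([254., 104.]), 478, 447, 94, 31, 8.5)]
[(array([253., 104.]), 478, 447, 94, 30, 8.1)]
[(array([253., 104.]), 478, 447, 93, 26, 8.3)]
```

```bash
python3 -m inch '{"delta_pos":[[35,-1,10],[35,0,20],[0,0,60],[0,0,60],[0,0,22]],"roll":[0,0,0,0,0]}' 65
python3 -m inch '{"delta_pos":[[0,0,10],[0,0,0]],"roll":[0,0]}'
python3 -m inch '{"delta_pos":[[0,0,0],[0,0,0],[0,0,0],[0,0,0],[0,0,0]],"roll":[0,0,0,0,0]}' 25
python3 -m inch '{"delta_pos":[[0,0,-10],[0,0,-30],[0,0,-50],[0,0,-40],[0,0,0]],"roll":[0,0,0,0,0]}'
python3 - <<'E'
from h import *
dist(.6404,.0142,.176,92.7)
E
```

```text
clock: 27.0
eef_pos: [0.4765, 0.4429, 0.0504]
tool_rot: [179.9, 0.2, 7.8]
ft_force: [-0.8, 0.1, -0.6]
gripper_width: 0.0646
finger_force: 0.0
clock: 27.25
eef_pos: [0.4779, 0.4454, 0.0447]
tool_rot: [-179.9, -0.1, 7.9]
ft_force: [0.1, -0.4, 0.6]
gripper_width: 0.0653
finger_force: 0.0
clock: 27.88
eef_pos: [0.4772, 0.4459, 0.0437]
tool_rot: [-179.9, -0.1, 7.9]
ft_force: [-1.3, 4.7, 4.0]
gripper_width: 0.0337
finger_force: 30.0
clock: 28.5
eef_pos: [0.4781, 0.4456, 0.1766]
tool_rot: [-179.9, -0.3, 7.9]
ft_force: [0.3, 0.4, -2.3]
gripper_width: 0.0334
finger_force: 30.0
tool shift [101.4 449.6   0.6] turn -84.8
```

```bash
python3 -m inch '{"delta_pos":[[8,35,0],[12,55,0],[12,55,0],[12,55,0],[12,55,0]],"roll":[0,0,0,0,0]}'
python3 -m inch '{"delta_pos":[[12,55,0],[12,55,0],[12,55,0],[9.5,29.5,0],[0,0,0]],"roll":[0,0,0,0,-10.6]}'
python3 -m inch '{"delta_pos":[[0,0,0],[0,0,0],[0,0,0],[0,0,0],[0,0,0]],"roll":[-10.6,-10.6,-10.6,-10.6,-10.6]}'
python3 -m inch '{"delta_pos":[[0,0,0],[0,0,0],[0,0,0]],"roll":[-10.6,-10.6,0]}'
python3 - <<'E'
from h import *
dist(.6404,.0142,.056,92.7)
E
```

```text
clock: 29.12
eef_pos: [0.5672, 0.1981, 0.1718]
tool_rot: [180.0, 0.2, 7.9]
ft_force: [1.2, 0.6, -2.1]
gripper_width: 0.0334
finger_force: 30.0
clock: 29.75
eef_pos: [0.6392, 0.0113, 0.1714]
tool_rot: [-180.0, 0.2, 18.5]
ft_force: [-1.1, 0.7, -1.9]
gripper_width: 0.0334
finger_force: 30.0
clock: 30.38
eef_pos: [0.6385, 0.0137, 0.1715]
tool_rot: [-179.8, 0.1, 71.9]
ft_force: [-0.3, 0.5, -2.4]
gripper_width: 0.0336
finger_force: 30.0
clock: 30.75
eef_pos: [0.6387, 0.0137, 0.1718]
tool_rot: [-179.9, 0.0, 92.6]
ft_force: [-0.2, -0.7, -1.9]
gripper_width: 0.0333
finger_force: 30.0
tool shift [  0.4   1.8 115.8] turn -0.1
```

```bash
python3 -m inch '{"delta_pos":[[0.4,2,30],[0,0,40],[0,0,30],[0,0,15],[0,0,1]],"roll":[0,0,0,0,0]}'
python3 -m inch '{"delta_pos":[[0,0,2],[0,0,1],[0,0,1],[0,0,1],[0,0,0]],"roll":[0,0,0,0,0]}'
python3 -m inch '{"delta_pos":[[0,0,0.6],[0,0,0]],"roll":[0,0]}'
```

```text
clock: 31.38
eef_pos: [0.641, 0.0144, 0.0564]
tool_rot: [-179.9, -0.0, 92.6]
ft_force: [0.0, -0.9, -2.1]
gripper_width: 0.0333
finger_force: 30.0
clock: 32.0
eef_pos: [0.6414, 0.0144, 0.0522]
tool_rot: [180.0, -0.0, 92.7]
ft_force: [-1.3, -0.5, -2.3]
gripper_width: 0.0332
finger_force: 30.0
clock: 32.25
eef_pos: [0.6415, 0.0144, 0.0517]
tool_rot: [180.0, 0.0, 92.7]
ft_force: [-0.5, -0.4, -0.5]
gripper_width: 0.0336
finger_force: 30.0
```

```bash
python3 -m inch '{"delta_pos":[[0,0,0.6],[0,0,0.4],[0,0,0]],"roll":[0,0,0]}'
python3 -m inch '{"delta_pos":[[0,0,0],[0,0,0],[0,0,0],[0,0,-15],[0,0,-40]],"roll":[0,0,0,0,0]}' 44
python3 -m inch '{"delta_pos":[[0,0,-50],[0,0,-50],[0,0,-20],[0,0,0],[0,0,0]],"roll":[10.4,10.4,10.4,10.4,10.4]}' 65
python3 -m inch '{"delta_pos":[[0,0,0],[0,0,0],[0,0,0],[0,0,0],[-23,48,0]],"roll":[10.4,10.4,10.4,10.4,0]}'
python3 -m inch '{"delta_pos":[[-24,48,0],[-24,48,0],[-24,48,0],[-24,48,0],[-24,48,0]],"roll":[0,0,0,0,0]}'
python3 -m inch '{"delta_pos":[[-20,48,0],[0,0,0],[0,0,0]],"roll":[0,0,0]}'
python3 - <<'E'
from h import *
print(bot.get_obs()['tool_rot'])
p,d,c=shot('wrist','w7.png'); np.savez('w7.npz',p=p,d=d,**c)
for b in blobs(p,c,800,30000,.03,160): print(b)
p,d,c=shot('top','t7.png',(200,130,420,290))
E
```

```text
clock: 32.62
eef_pos: [0.6421, 0.0144, 0.0516]
tool_rot: [179.9, 0.0, 92.7]
ft_force: [-1.9, 0.6, 6.9]
gripper_width: 0.0331
finger_force: 30.0
clock: 33.25
eef_pos: [0.6406, 0.0144, 0.1055]
tool_rot: [-179.8, -0.0, 92.7]
ft_force: [0.5, -0.5, 0.7]
gripper_width: 0.0442
finger_force: 0.0
clock: 33.88
eef_pos: [0.6415, 0.0144, 0.2271]
tool_rot: [179.9, -0.1, 40.4]
ft_force: [-0.1, -0.4, -0.6]
gripper_width: 0.0646
finger_force: 0.0
clock: 34.5
eef_pos: [0.6181, -0.032, 0.2264]
tool_rot: [-180.0, -0.1, -0.9]
ft_force: [0.5, -0.3, 0.6]
gripper_width: 0.0651
finger_force: 0.0
clock: 35.12
eef_pos: [0.4931, -0.2728, 0.2268]
tool_rot: [180.0, -0.1, -0.9]
ft_force: [-0.2, -0.0, 0.1]
gripper_width: 0.0648
finger_force: 0.0
clock: 35.5
eef_pos: [0.4734, -0.3187, 0.2262]
tool_rot: [180.0, -0.0, -0.9]
ft_force: [0.8, -0.6, 0.5]
gripper_width: 0.0651
finger_force: 0.0
[ 1.79995949e+02 -2.92302794e-02 -9.05440546e-01]
(array([ 55., 225.]), 439, -99, 100, 43, -87.3)
(array([380., 113.]), 534, -437, 94, 31, -2.9)
(array([252., 112.]), 537, -315, 94, 30, -3.5)
(array([49., 84.]), 558, -112, 156, 93, 2.6)
```

View pics/t7.png

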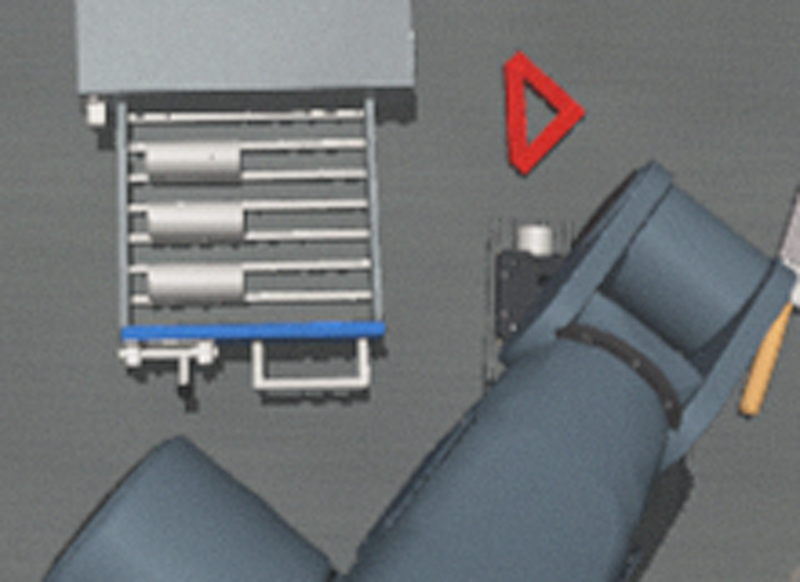

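View pics/w7.png

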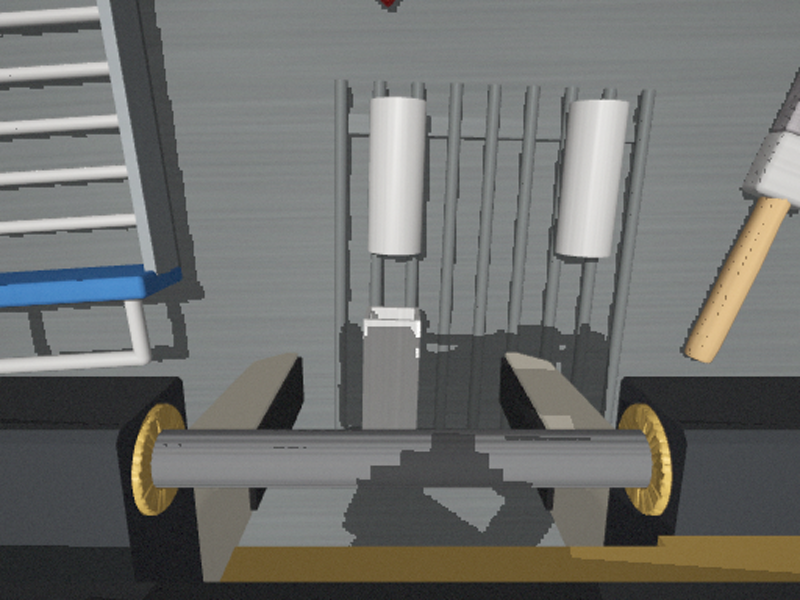

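The three left tubes lie in their dips at +y. Of the two on the right, one is at (397,176) and the other at (592,178). The square offcut is at (391,380).

Run:
```python
from h import *
f=np.load('w7.npz'); c={k:f[k] for k in('fx','fy','cx','cy','R','t')}
for t,b in(((398,98),(396.5,254)),((599,100),(585,257))):
    P,Q=[ray((q[0]+.5)*.64,(q[1]+.5)*.64,c,.03) for q in(t,b)]; m=(P+Q)/2
    print(m,np.degrees(np.arctan2(*(P-Q)[[1,0]]))); dist(m[0],m[1],.0435)
```

```text
[ 0.53646266 -0.31793335  0.03      ] -1.5609588425304206
tool shift [ 62.7  -1.  182.5] turn None
[ 0.53304629 -0.43716171  0.03      ] -1.2964793966863903
tool shift [ 61.  118.3 182.5] turn None
```

```bash
python3 -m inch '{"delta_pos":[[31,-1,10],[32,0,20],[0,0,60],[0,0,60],[0,0,22]],"roll":[0,0,1,0,0]}' 65
python3 -m inch '{"delta_pos":[[0,0,10],[0,0,0]],"roll":[0,0]}'
python3 -m inch '{"delta_pos":[[0,0,0],[0,0,0],[0,0,0],[0,0,0],[0,0,0]],"roll":[0,0,0,0,0]}' 25
python3 -m inch '{"delta_pos":[[0,0,-10],[0,0,-30],[0,0,-50],[0,0,-40],[0,0,0]],"roll":[0,0,0,0,0]}'
python3 - <<'E'
from h import *
dist(.6455,-.0975,.176,92.7)
E
```

```text
clock: 36.22
eef_pos: [0.5354, -0.3166, 0.05]
tool_rot: [-179.8, 0.2, -1.8]
ft_force: [-0.2, -0.5, 0.8]
gripper_width: 0.065
finger_force: 0.0
clock: 36.48
eef_pos: [0.5367, -0.3185, 0.0439]
tool_rot: [180.0, -0.0, -1.8]
ft_force: [-0.0, -0.7, -0.6]
gripper_width: 0.0653
finger_force: 0.0
clock: 37.1
eef_pos: [0.5364, -0.3167, 0.0441]
tool_rot: [-179.8, 0.0, -1.9]
ft_force: [0.3, 15.6, 8.7]
gripper_width: 0.0334
finger_force: 30.0
clock: 37.72
eef_pos: [0.5373, -0.3201, 0.1769]
tool_rot: [179.8, -0.3, -1.9]
ft_force: [-0.7, 0.2, -2.8]
gripper_width: 0.0331
finger_force: 30.0
tool shift [ 100.8 -226.     0.9] turn -94.6
```

```bash
python3 -m inch '{"delta_pos":[[20,-40,0],[20,-50,0],[20,-50,0],[20,-50,0],[20.8,-36,0]],"roll":[0,0,0,0,0]}'
python3 -m inch '{"delta_pos":[[0,0,0],[0,0,0],[0,0,0],[0,0,0],[0,0,0]],"roll":[-10.5,-10.5,-10.5,-10.5,-10.5]}'
python3 -m inch '{"delta_pos":[[0,0,0],[0,0,0],[0,0,0],[0,0,0],[0,0,0]],"roll":[-10.5,-10.5,-10.5,-10.5,0]}'
python3 - <<'E'
from h import *
dist(.647,-.0975,.056,92.7)
E
```

```text
clock: 38.35
eef_pos: [0.6443, -0.0944, 0.1719]
tool_rot: [-180.0, 0.1, -1.8]
ft_force: [0.9, -0.2, -1.2]
gripper_width: 0.0335
finger_force: 30.0
clock: 38.98
eef_pos: [0.6437, -0.0965, 0.1717]
tool_rot: [-179.9, 0.1, 50.9]
ft_force: [0.3, 0.5, -2.4]
gripper_width: 0.0331
finger_force: 30.0
clock: 39.6
eef_pos: [0.6438, -0.0965, 0.1721]
tool_rot: [-179.9, -0.0, 92.5]
ft_force: [-0.8, -0.3, -1.7]
gripper_width: 0.0333
finger_force: 30.0
tool shift [ -1.1   3.1 116.1] turn -0.2
```

```bash
python3 -m inch '{"delta_pos":[[-1,3,30],[0,0,40],[0,0,30],[0,0,15],[0,0,1]],"roll":[0,0,0,0,0]}'
python3 -m inch '{"delta_pos":[[0,0,2],[0,0,1],[0,0,1],[0,0,1],[0,0,0]],"roll":[0,0,0,0,0]}'
python3 -m inch '{"delta_pos":[[0,0,0.6],[0,0,0]],"roll":[0,0]}'
```

```text
clock: 40.22
eef_pos: [0.6471, -0.0973, 0.0568]
tool_rot: [-179.9, -0.0, 92.5]
ft_force: [-0.0, 0.8, -2.8]
gripper_width: 0.0334
finger_force: 30.0
clock: 40.85
eef_pos: [0.6475, -0.0973, 0.0526]
tool_rot: [180.0, -0.0, 92.6]
ft_force: [0.8, 0.2, -3.0]
gripper_width: 0.0331
finger_force: 30.0
clock: 41.1
eef_pos: [0.6476, -0.0974, 0.0523]
tool_rot: [180.0, 0.0, 92.6]
ft_force: [-1.5, 0.2, 1.6]
gripper_width: 0.0334
finger_force: 30.0
```

```bash
python3 -m inch '{"delta_pos":[[0,0,0.5],[0,0,0]],"roll":[0,0]}'
python3 -m inch '{"delta_pos":[[0,0,0],[0,0,0],[0,0,0],[0,0,-15],[0,0,-40]],"roll":[0,0,0,0,0]}' 44
python3 -m inch '{"delta_pos":[[0,0,-50],[0,0,-50],[0,0,-20],[0,0,0],[0,0,0]],"roll":[10.5,10.5,10.5,10.5,10.5]}' 65
python3 -m inch '{"delta_pos":[[0,0,0],[0,0,0],[0,0,0],[0,0,0],[-23,49,0]],"roll":[10.5,10.5,10.5,10.5,0]}'
python3 -m inch '{"delta_pos":[[-23,49,0],[-23,49,0],[-23,49,0],[-23,49,0],[-23,49,0]],"roll":[0,0,0,0,0]}'
python3 -m inch '{"delta_pos":[[-24,49,0],[0,0,0],[0,0,0]],"roll":[0,0,0]}'
python3 - <<'E'
from h import *
p,d,c=shot('wrist'); 
print([b for b in blobs(p,c,800,30000,.03,165)])
dist(.533,-.4365,.0435,-1.5)
E
```

```text
clock: 41.35
eef_pos: [0.648, -0.0974, 0.0523]
tool_rot: [179.9, 0.0, 92.6]
ft_force: [-1.8, 0.9, 5.5]
gripper_width: 0.0332
finger_force: 30.0
clock: 41.98
eef_pos: [0.6466, -0.0972, 0.1063]
tool_rot: [-179.8, -0.0, 92.6]
ft_force: [0.2, -0.4, 0.1]
gripper_width: 0.044
finger_force: 0.0
clock: 42.6
eef_pos: [0.6476, -0.0973, 0.228]
tool_rot: [179.9, -0.1, 39.8]
ft_force: [-0.8, -0.3, -0.4]
gripper_width: 0.065
finger_force: 0.0
clock: 43.22
eef_pos: [0.6235, -0.144, 0.2274]
tool_rot: [-180.0, -0.1, -1.9]
ft_force: [1.1, -0.7, -0.8]
gripper_width: 0.0648
finger_force: 0.0
clock: 43.85
eef_pos: [0.4989, -0.3881, 0.2278]
tool_rot: [180.0, -0.1, -1.9]
ft_force: [0.6, -0.4, 0.1]
gripper_width: 0.0652
finger_force: 0.0
clock: 44.22
eef_pos: [0.4744, -0.4345, 0.2272]
tool_rot: [180.0, -0.0, -1.9]
ft_force: [0.7, 0.1, 0.2]
gripper_width: 0.0652
finger_force: 0.0
[(array([133., 227.]), 416, -304, 85, 42, -7.6), (array([391., 109.]), 538, -566, 39, 37, 70.4), (array([255., 116.]), 534, -436, 93, 30, -3.3), (array([417.,  45.]), 594, -586, 80, 36, -19.9)]
tool shift [ 58.3   0.6 183.5] turn -0.4
```

```bash
python3 -m inch '{"delta_pos":[[29,0.5,10],[30,0,20],[0,0,60],[0,0,60],[0,0,23]],"roll":[0,0,0,0,0]}' 65
python3 -m inch '{"delta_pos":[[0,0,10.5],[0,0,0]],"roll":[0,0]}'
python3 -m inch '{"delta_pos":[[0,0,0],[0,0,0],[0,0,0],[0,0,0],[0,0,0]],"roll":[0,0,0,0,0]}' 25
python3 -m inch '{"delta_pos":[[0,0,-10],[0,0,-30],[0,0,-50],[0,0,-40],[0,0,0]],"roll":[0,0,0,0,0]}'
python3 - <<'E'
from h import *
dist(.525,-.104,.176,92.7)
E
```

```text
clock: 44.9
eef_pos: [0.5328, -0.435, 0.0505]
tool_rot: [-179.8, 0.2, -1.8]
ft_force: [0.3, -0.2, 0.5]
gripper_width: 0.0646
finger_force: 0.0
clock: 45.15
eef_pos: [0.534, -0.4376, 0.0445]
tool_rot: [179.9, -0.1, -1.9]
ft_force: [0.7, 0.2, 0.3]
gripper_width: 0.0649
finger_force: 0.0
clock: 45.78
eef_pos: [0.5334, -0.4365, 0.0434]
tool_rot: [-179.9, 0.0, -1.9]
ft_force: [-0.1, 5.3, 4.8]
gripper_width: 0.0333
finger_force: 30.0
clock: 46.4
eef_pos: [0.5343, -0.4384, 0.1771]
tool_rot: [179.7, -0.3, -1.9]
ft_force: [0.3, 0.7, -1.6]
gripper_width: 0.0336
finger_force: 30.0
tool shift [ -20.3 -333.9    1.1] turn -94.6
```

```bash
python3 -m inch '{"delta_pos":[[-4,-40,0],[-4,-55,0],[-4,-55,0],[-4,-55,0],[-4,-55,0]],"roll":[0,0,0,0,0]}'
python3 -m inch '{"delta_pos":[[0,-45,0],[0,-29,0],[0,0,0],[0,0,0],[0,0,0]],"roll":[0,0,-10.5,-10.5,-10.5]}'
python3 -m inch '{"delta_pos":[[0,0,0],[0,0,0],[0,0,0],[0,0,0],[0,0,0]],"roll":[-10.5,-10.5,-10.5,-10.5,-10.5]}'
python3 -m inch '{"delta_pos":[[0,0,0],[0,0,0]],"roll":[-10.6,0]}'
python3 - <<'E'
from h import *
dist(.5262,-.104,.056,92.7)
E
```

```text
clock: 47.02
eef_pos: [0.5209, -0.1749, 0.172]
tool_rot: [-180.0, 0.1, -1.9]
ft_force: [0.0, 0.3, -1.9]
gripper_width: 0.0335
finger_force: 30.0
clock: 47.65
eef_pos: [0.5236, -0.1026, 0.172]
tool_rot: [-179.9, 0.1, 30.0]
ft_force: [0.5, 0.6, -1.6]
gripper_width: 0.0333
finger_force: 30.0
clock: 48.28
eef_pos: [0.5236, -0.1027, 0.172]
tool_rot: [-179.9, -0.0, 82.4]
ft_force: [-0.1, 0.8, -1.5]
gripper_width: 0.0333
finger_force: 30.0
clock: 48.52
eef_pos: [0.5237, -0.1027, 0.1721]
tool_rot: [-179.9, -0.0, 92.6]
ft_force: [0.8, 0.3, -1.5]
gripper_width: 0.0334
finger_force: 30.0
tool shift [ -1.4   2.4 116.1] turn -0.1
```

```bash
python3 -m inch '{"delta_pos":[[-1.4,2.4,30],[0,0,40],[0,0,30],[0,0,15],[0,0,1]],"roll":[0,0,0,0,0]}'
python3 -m inch '{"delta_pos":[[0,0,2],[0,0,1],[0,0,1],[0,0,1],[0,0,0]],"roll":[0,0,0,0,0]}'
python3 -m inch '{"delta_pos":[[0,0,0.8],[0,0,0.6],[0,0,0]],"roll":[0,0,0]}'
```

```text
clock: 49.15
eef_pos: [0.5264, -0.104, 0.0564]
tool_rot: [-179.9, -0.0, 92.6]
ft_force: [0.6, -0.0, -1.6]
gripper_width: 0.0333
finger_force: 30.0
clock: 49.78
eef_pos: [0.5267, -0.1041, 0.052]
tool_rot: [180.0, 0.0, 92.7]
ft_force: [-0.0, -0.1, -1.6]
gripper_width: 0.0329
finger_force: 30.0
clock: 50.15
eef_pos: [0.5272, -0.1041, 0.051]
tool_rot: [179.9, 0.0, 92.7]
ft_force: [0.8, 0.5, 5.8]
gripper_width: 0.0334
finger_force: 30.0
```

```bash
python3 -m inch '{"delta_pos":[[0,0,0],[0,0,0],[0,0,0],[0,0,-15],[0,0,-40]],"roll":[0,0,0,0,0]}' 44
python3 -m inch '{"delta_pos":[[0,0,-20],[0,-50,0],[3,-55,0],[0,0,0],[0,0,0]],"roll":[0,0,0,0,0]}' 30
python3 - <<'E'
from h import *
dist(.4225,-.1055,.052,92.7)
p,d,c=shot('wrist','w8.png'); np.savez('w8.npz',p=p,d=d,**c)
shot('top','t8.png',(200,130,420,290))
E
```

```text
clock: 50.78
eef_pos: [0.5259, -0.1038, 0.1058]
tool_rot: [-179.8, -0.1, 92.7]
ft_force: [1.0, 0.4, -0.4]
gripper_width: 0.0445
finger_force: 0.0
clock: 51.4
eef_pos: [0.4227, -0.1064, 0.1266]
tool_rot: [179.9, 0.1, 92.7]
ft_force: [0.6, -0.1, 0.6]
gripper_width: 0.0304
finger_force: 0.0
tool shift [ 0.9 -0.2 74.6] turn -0.0
```

View pics/w8.png

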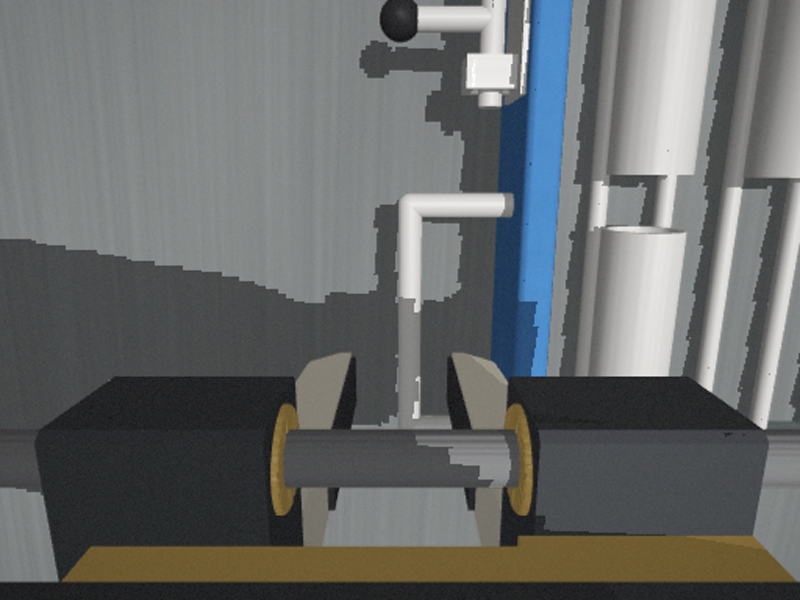

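View pics/t8.png

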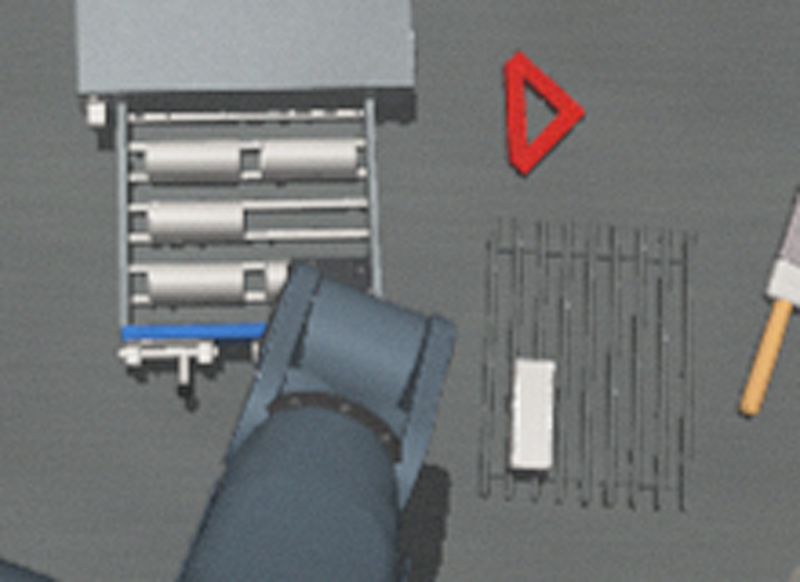

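The handle bar lies between the fingers at column 410, with its ends at rows 205 and 422. All five tubes sit in dips and the square offcut hasn't moved. I'll check the grasp spot along the bar.

Run:
```python
from h import *
f=np.load('w8.npz'); c={k:f[k] for k in('fx','fy','cx','cy','R','t')}
for u,v in((410,203),(411,422),(400,20)): print(ray(u*.64,v*.64,c,.042))
```

```text
[ 0.42464629 -0.05269986  0.042     ]
[ 0.43013029 -0.15119692  0.042     ]
[0.41730523 0.01599284 0.042     ]
```

```bash
python3 -m inch '{"delta_pos":[[4,4.7,0],[0,0,30],[0,0,30],[0,0,15],[0,0,0]],"roll":[0,0,0,0,0]}' 30
python3 -m inch '{"delta_pos":[[0,0,0],[0,0,0],[0,0,0],[0,0,0]],"roll":[0,0,0,0]}' 0
python3 -m inch '{"delta_pos":[[0,2,0],[0,4,0],[0,7,0],[0,10,0],[0,12,0]],"roll":[0,0,0,0,0]}'
```

```text
clock: 52.12
eef_pos: [0.4261, -0.1016, 0.05]
tool_rot: [-179.9, -0.0, 92.7]
ft_force: [0.2, -0.7, 0.7]
gripper_width: 0.0302
finger_force: 0.0
clock: 52.62
eef_pos: [0.4265, -0.1019, 0.0512]
tool_rot: [179.9, 0.0, 92.7]
ft_force: [-2.4, -0.3, 6.9]
gripper_width: 0.0088
finger_force: 30.0
clock: 53.25
eef_pos: [0.4614, -0.1003, 0.0512]
tool_rot: [180.0, 0.0, 92.7]
ft_force: [-3.2, -1.7, 5.9]
gripper_width: 0.0091
finger_force: 30.0
```

```bash
python3 -m inch '{"delta_pos":[[0,14,0],[0,15,0],[0,15,0],[0,15,0],[0,15,0]],"roll":[0,0,0,0,0]}'
python3 -m inch '{"delta_pos":[[0,15,0],[0,15,0],[0,15,0],[0,15,0],[0,14,0]],"roll":[0,0,0,0,0]}'
python3 -m inch '{"delta_pos":[[0,12,0],[0,10,0],[0,8,0],[0,6,0],[0,4,0]],"roll":[0,0,0,0,0]}'
```

```text
clock: 53.88
eef_pos: [0.5355, -0.0969, 0.0512]
tool_rot: [180.0, 0.0, 92.7]
ft_force: [-2.5, -2.1, 6.6]
gripper_width: 0.0087
finger_force: 30.0
clock: 54.5
eef_pos: [0.6095, -0.0935, 0.0513]
tool_rot: [180.0, 0.0, 92.7]
ft_force: [-2.8, -2.7, 5.9]
gripper_width: 0.009
finger_force: 30.0
clock: 55.12
eef_pos: [0.6494, -0.0916, 0.0513]
tool_rot: [180.0, 0.0, 92.7]
ft_force: [-1.6, -2.0, 6.2]
gripper_width: 0.0091
finger_force: 30.0
```

```bash
python3 -m inch '{"delta_pos":[[0,3,0],[0,3,0],[0,2,0],[0,2,0],[0,0,0]],"roll":[0,0,0,0,0]}'
python3 -m inch '{"delta_pos":[[0,1,0],[0,1,0],[0,1,0],[0,0,0]],"roll":[0,0,0,0]}'
python3 -m inch '{"delta_pos":[[0,1,0],[0,1,0],[0,0,0]],"roll":[0,0,0]}'
```

```text
clock: 55.75
eef_pos: [0.6594, -0.0912, 0.0513]
tool_rot: [179.9, 0.0, 92.7]
ft_force: [0.6, -2.1, 5.3]
gripper_width: 0.009
finger_force: 30.0
clock: 56.25
eef_pos: [0.6623, -0.0911, 0.0513]
tool_rot: [179.9, 0.0, 92.7]
ft_force: [-0.6, -2.6, 4.8]
gripper_width: 0.0089
finger_force: 30.0
clock: 56.62
eef_pos: [0.6631, -0.091, 0.0512]
tool_rot: [-179.9, 0.0, 92.7]
ft_force: [-7.7, -3.5, 11.7]
gripper_width: 0.0089
finger_force: 30.0
```

```bash
python3 -m inch '{"delta_pos":[[0,1.5,0],[0,0,0]],"roll":[0,0]}'
python3 -m inch '{"delta_pos":[[0,0,0],[0,0,0],[0,0,-15],[0,0,-40],[0,0,-55]],"roll":[0,0,0,0,0]}' 30
python3 -m inch '{"delta_pos":[[0,0,-40],[0,0,0],[0,0,0],[0,0,0],[0,0,0]],"roll":[10,10,10,10,10]}' 40
python3 -m inch '{"delta_pos":[[0,0,0],[0,0,0],[0,0,0],[0,0,0],[-12,-60,0]],"roll":[10,10,10,10,0]}'
python3 -m inch '{"delta_pos":[[-3,-58,0],[0,0,0],[0,0,0]],"roll":[0,0,0]}'
python3 - <<'E'
from h import *
print(bot.get_obs()['tool_rot'])
p,d,c=shot('wrist','w9.png',(100,80,512,280)); np.savez('w9.npz',p=p,d=d,**c)
dist(.6531,.0273,.05)
E
```

```text
clock: 56.88
eef_pos: [0.6632, -0.091, 0.0512]
tool_rot: [-179.7, -0.0, 92.7]
ft_force: [-17.5, -3.5, 16.9]
gripper_width: 0.0091
finger_force: 30.0
clock: 57.5
eef_pos: [0.665, -0.0903, 0.1617]
tool_rot: [-179.9, -0.0, 92.7]
ft_force: [0.1, 0.2, 0.1]
gripper_width: 0.03
finger_force: 0.0
clock: 58.12
eef_pos: [0.6656, -0.0903, 0.2017]
tool_rot: [180.0, -0.0, 42.4]
ft_force: [-1.3, -0.3, 0.0]
gripper_width: 0.0402
finger_force: 0.0
clock: 58.75
eef_pos: [0.6511, -0.033, 0.2014]
tool_rot: [180.0, -0.1, 2.3]
ft_force: [-0.1, 0.4, -0.3]
gripper_width: 0.0402
finger_force: 0.0
clock: 59.12
eef_pos: [0.6451, 0.0265, 0.2013]
tool_rot: [180.0, -0.1, 2.7]
ft_force: [0.7, -0.2, 0.5]
gripper_width: 0.0402
finger_force: 0.0
[ 1.79984597e+02 -5.44122882e-02  2.73493650e+00]
tool shift [  8.1  -1.  151.1] turn None
```

View pics/w9.png

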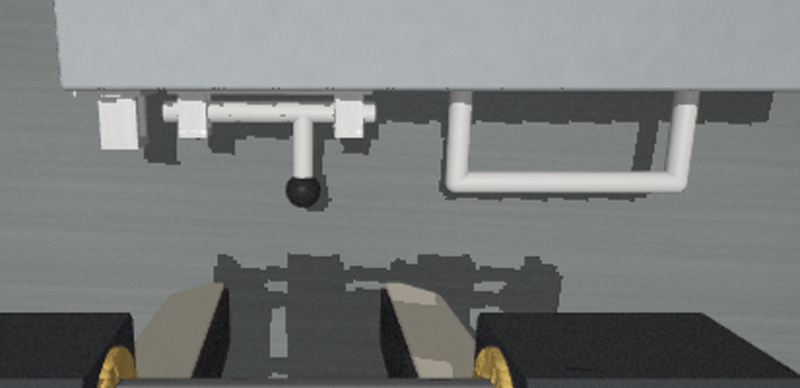

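The drawer is flush with the case, the bolt's tip at (165,110) is in line with the keeper, and the knob is at (302,190).

```bash
python3 - <<'E'
from h import *
f=np.load('w9.npz'); c={k:f[k] for k in('fx','fy','cx','cy','R','t')}
k=ray(100+302/1.942,80+190/1.942,c,.042)
for u,v in((302,190),(456,183),(678,182)): print(ray(100+u/1.942,80+v/1.942,c,.042))
dist(k[0],k[1],.05)
E
python3 -m inch '{"delta_pos":[[8,-1,40],[0,0,50],[0,0,45],[0,0,16],[0,0,0]],"roll":[0,0,0,0,0]}' 40
python3 -m inch '{"delta_pos":[[0,0,0],[0,0,0],[0,0,0],[0,0,0]],"roll":[0,0,0,0]}' 0
```

```text
[0.65370361 0.02755324 0.042     ]
[ 0.66031026 -0.04263991  0.042     ]
[ 0.66560748 -0.14395696  0.042     ]
tool shift [  8.7  -1.3 151.1] turn None
clock: 59.8
eef_pos: [0.6529, 0.0273, 0.0496]
tool_rot: [-180.0, 0.0, 2.7]
ft_force: [1.0, 0.2, 0.9]
gripper_width: 0.04
finger_force: 0.0
clock: 60.3
eef_pos: [0.6533, 0.028, 0.0506]
tool_rot: [180.0, -0.1, 2.7]
ft_force: [-0.8, -0.2, 6.8]
gripper_width: 0.0137
finger_force: 30.0
```

```bash
python3 -m inch '{"delta_pos":[[0,-5,0],[0,-7,0],[0,-7,0],[0,-5,0],[0,0,0]],"roll":[0,0,0,0,0]}'
python3 -m inch '{"delta_pos":[[0,-2,0],[0,-2,0],[0,0,0]],"roll":[0,0,0]}'
```

```text
clock: 60.92
eef_pos: [0.6521, 0.0525, 0.0505]
tool_rot: [-180.0, -0.1, 2.7]
ft_force: [-1.1, 1.5, 4.9]
gripper_width: 0.0142
finger_force: 30.0
clock: 61.3
eef_pos: [0.652, 0.0561, 0.0505]
tool_rot: [180.0, -0.1, 2.7]
ft_force: [-0.2, 0.4, 7.4]
gripper_width: 0.0141
finger_force: 30.0
```

```bash
python3 -m inch '{"delta_pos":[[0,-1,0],[0,-1,0],[0,0,0]],"roll":[0,0,0]}'
python3 -m inch '{"delta_pos":[[0,-1,0],[0,0,0]],"roll":[0,0]}'
python3 -m inch '{"delta_pos":[[0,-1,0],[0,0,0]],"roll":[0,0]}'
```

```text
clock: 61.68
eef_pos: [0.6519, 0.0577, 0.0506]
tool_rot: [180.0, -0.1, 2.7]
ft_force: [-1.0, -1.8, 7.1]
gripper_width: 0.0139
finger_force: 30.0
clock: 61.92
eef_pos: [0.6519, 0.0578, 0.0506]
tool_rot: [179.9, -0.1, 2.7]
ft_force: [-0.1, -7.3, 6.5]
gripper_width: 0.0138
finger_force: 30.0
clock: 62.18
eef_pos: [0.652, 0.0579, 0.0505]
tool_rot: [179.8, -0.1, 2.7]
ft_force: [-0.0, -13.0, 6.1]
gripper_width: 0.0141
finger_force: 30.0
```

```bash
python3 -m inch '{"delta_pos":[[0,1,0],[0,0,0],[0,0,0],[0,0,-40],[0,0,-50]],"roll":[0,0,0,0,0]}' 40
python3 -m inch '{"delta_pos":[[-10,0,-60],[0,0,0],[0,0,0],[0,0,0]],"roll":[0,0,0,0]}'
python3 - <<'E'
from h import *
p,d,c=shot('wrist','w10.png',(100,80,512,280))
E
```

```text
clock: 62.8
eef_pos: [0.6506, 0.0592, 0.1396]
tool_rot: [-180.0, 0.1, 2.7]
ft_force: [-0.2, -0.2, 0.1]
gripper_width: 0.0397
finger_force: 0.0
clock: 63.3
eef_pos: [0.6407, 0.0586, 0.1978]
tool_rot: [-180.0, 0.2, 2.7]
ft_force: [-0.3, -0.3, 0.4]
gripper_width: 0.0404
finger_force: 0.0
```

View pics/w10.png

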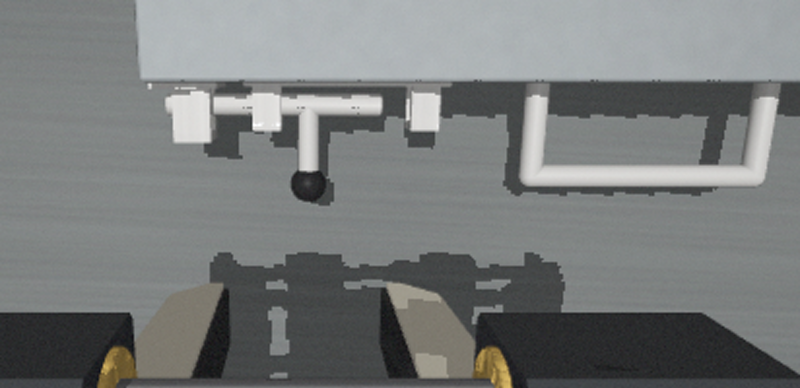

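The bolt's tip now shows beyond the keeper at (168,103), and the drawer is shut.

```bash
python3 -c "
from plant import bot; print(bot.finish_job())"
```

```text
the job is handed in; nothing more can be done
None
```

All five tubes were set down in dips in the drawer. The drawer is shut, the bolt is right through its keeper, and the job is handed in at about 63 s; I couldn't see the tubes once the drawer was shut, and no verdict came back.

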